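Slide a salve tin to the pressing place and press its seal down

ROBOT

A 6-joint arm with a two-finger parallel gripper is mounted at the origin on a cart in front of the work surface, level with it; the furniture and walls round the work are solid. World frame = base frame: x ahead of the robot, y to its left, z up, the work surface at z = 0. Lengths are in mm, angles in rad, forces in N, time in s.
With the tool pointing down it reaches from about 300 to 875 mm from the base axis. Payload 4.2 kg.
Tool frame: the origin (TCP) lies on the centre line of the jaws, within the pads' length; the fingertips stand ctrl.tip_reach ahead of it and the grasp point (between the pads) is the TCP (ctrl.tip_reach is the distance from the TCP to the fingertips, in mm); z points along the fingers, y is the direction in which the jaws open and shut (so a half turn about z gives the same grasp; the last joint's range is limited). The gripper opens to 85 mm and grips with 20 to 120 N. Pads are 22 mm wide; open, the fingers measure 114 mm over their backs; the gripper's body (76 mm by 85 mm) begins 54 mm behind the grasp point. The pads swing forward as they close: fully open they stand 13 mm farther back than shut.
Start: joints at [1.27, 0.32, 1.565, -0, 1.257, -0.02], TCP at [159.347, 552.492, 250.338] pointing down, gripper open.
Joint ranges: [-3.11, 3.11], [-0.84, 2.01], [0.21, 2.61], [-1.34, 4.49], [0.05, 2.63], [-2.56, 2.56]. Speed limits (rad/s): [2.57, 2.57, 3.14, 3.14, 3.14, 3.14].

INTERFACE

Orientations are given as a unit quaternion [x, y, z, w].
In Python, from bench import ctrl gives the robot as it stands. The module is installed in compiled form; this text tells all that it offers.
- The arm moves only by the tool drive_tool, never from a script. Its argument "steps" is a list of rows, each an object of numbers: "tx", "ty", "tz": the shift along the tool's x, y, z in m; "wx", "wy", "wz": the turn, a rotation vector about the tool's x, y, z in rad. A call has 1 to 10 rows; each row is the pose to reach, as a shift and turn from the pose commanded when the call began, along the tool's axes at that moment; what a row does not reach only later rows make up. A row lasts 1/8 s, in which the tool goes at most 62.5 mm and 10.7 degrees, less where a joint would pass 70% of its speed; a pose out of reach is approached as far as the arm can. A call with a gripper value outside its range is refused whole. "hand" is the finger opening in m, from 0 to 0.0854, set as the call begins (left out, the last holds). The fingers move at their own pace and stop on an object; "grip_force" is the grip in N (left out, the last holds). Time passes only in rows, so rows that repeat a pose let the fingers close. It gives the time, the measured TCP pose, the force and the opening at its end, in the units of the state.
- ctrl.state(): the state, without advancing time (a new reading comes with each control period).
- ctrl.camera(name): name is "scene" or "side" or "wrist"; returns (picture, depth): 400x640x3 uint8, blue, green, red; 400x640 float32, mm along the optical axis (not along the pixel's ray), 0 where there is no reading.
- ctrl.camera_params(name): a dict with "intrinsics" (3x3 intrinsics, pixels), "pose" (4x4, takes a point from camera to world coordinates). Camera axes: x right, y down, z forward; pixel columns grow to the right and rows downward; lengths in mm; the calibration is good to about 2 mm. A picture is of the moment at which its call begins: read the wrist's pose just before it. camera_params takes no time and is no camera call; for the wrist camera it gives the pose at the moment of the call.
- ctrl.close_job(): hands the job in, once; it reports no verdict.
The state is a dict: "t": time; "qpos": joint angles; "dq": joint speeds; "joint_efforts": joint torques, N m; "eef_pos": TCP position; "eef_rot": TCP orientation; "ft_force": force on the tool from outside, world axes, zero at the start; "ft_torque": the same for the moment, N m; "grip_width": opening from 0.0 (shut) to 1.0 (fully open).
Only numpy, scipy, OpenCV 4.12 (cv2) and the standard library are available. Lean on these libraries where they do the work, as an engineer would, in place of code of your own. Each camera call takes 0.05 s, during which the arm holds its last target. There are 200 camera calls.

TASK

Slide the gold-lidded salve tin with the white round seal along the wooden board from the brass ring to the middle of the green disc, keeping it flat on the board and never lifting or tipping it. Then take the sprung hand press from its stand and, upright, press its rubber sole gently onto the white seal, wholly within the seal, until the red band on its stem has gone inside the barrel but the spring is not pressed right down. Finish holding the press like that, steady, and leave the other things where they are.

Things in the scene. Friction and masses are not known exactly. Their poses are not given: they have to be found in the camera images.
- board: fixed light-wood board, 110 (x) x 260 (y) x 8 mm thick, lying on the dresser top. Origin: centre of its underside; its own y runs along its length, z up. Its upper face is 8 mm above the origin. Two round places, each 75 mm from its centre along its length, are inlaid flush with its upper face; which end has which varies.
- green_place: the solid green disc, 72 mm across, inlaid flush in the board's upper face: the pressing place. Origin: its centre, on the upper face.
- ring_place: the brass ring, 72 mm across, inlaid flush in the board's upper face at the other end: where the tin starts. Origin: its centre, on the upper face.
- tin: loose round salve tin with a gold lid, 53 mm across and 22 mm high, about 0.1 kg, standing on the brass ring. Origin: centre of its underside. z up.
- seal_mid (a point): centre of the upper face of the white round seal (34 mm across with a thin red edge) that lies on the middle of the tin's lid, 22 mm above the tin's underside.
- stand: fixed dark-wood block, 70 x 70 x 20 mm, with a round hole 30 mm across and 12 mm deep in the middle of its top, in which the press stands. Origin: centre of its underside.
- press: loose sprung hand press, 0.12 kg, 100 mm tall, upright in the stand. Origin: on its axis at the sole's face with the spring relaxed; z up its axis. Up from there (mm): rubber sole 22 wide 0-4, white stem 20 wide 4-16, its top 4 a red band, metal barrel 30 wide 16-36, square wooden handle 24 x 24 with sides along own x, y 36-92 (grip about 62), round cap 26 wide 91-100.
- sole (a joint): how far the sole and stem are pushed up into the barrel (m): 0 relaxed, 0.010 fully pressed in. Spring of 1 N per mm. The red band has gone in at 0.004; about 0.006 (6 N) is a good press.
- sole_face (a point): centre of the lower face of the press's rubber sole (22 mm across).
- stone_dish: bystander: dark stone dish of pebbles, 72 mm across, 26 mm high; stands at one side of the board, the stand being at the other. Origin: centre of its underside.
- bell: bystander: brass counter bell, 71 mm across, 62 mm high, behind the board. Origin: centre of its underside.
- card_box: bystander: dark green card box lying flat, 101 x 71 x 22 mm, behind the board. Origin: centre of its underside.
- green_tin: bystander: another salve tin, with a green lid and no white seal, 53 mm across, 22 mm high, behind the board. Origin: centre of its underside.
- pink_crystal: bystander: standing pink crystal point, 31 x 27 x 70 mm, behind the board. Origin: centre of its underside.
- candle: bystander: amber candle jar with a black lid, 57 mm across, 87 mm high, behind the board. Origin: centre of its underside.
There are look-alikes about, which are no part of the job. Leave any orange or turquoise look-alike of the press alone.

How it is judged (in metres and radians):
On the way, in this order (a step that is already met when the one before it is completed fails the run):
1. the tin stands flat and still on the green disc, its centre within 10 mm of the disc's (horizontal distance between tin and green_place below 0.01 m and z of tin in the frame of board below 0.011 m and angle between tin's own z axis and vertical below 0.08 rad and linear speed of tin below 0.02 m/s), for 0.2 s.
2. the press is lifted out of its stand (z of press in the frame of stand above 0.03 m and contact force between the fingers and press above 1 N), for 0.2 s.
At the end, for the whole second after the job is handed in: Tin flat and still, centre within 10 mm of the green disc's, untouched by the robot; press held upright (within 8 degrees), sole centre within 6 mm of the seal's, stem pushed in 3 to 9 mm, pressing with 2 to 13 N (all of step 1 and horizontal distance between sole_face and seal_mid below 0.006 m and angle between press's own z axis and vertical below 0.14 rad and value of joint sole between 0.003 and 0.009 m and contact force between press and tin between 2 and 13 N and contact force between the fingers and press above 1 N and contact force between each of the arm, the fingers and tin below 0.5 N); the arm keeps its last pose, push and grip.
It fails at once if the tin is lifted more than 5 mm off the board (z of tin in the frame of board above 0.013 m).
It fails at once if the tin is tipped by more than 15 degrees (angle between tin's own z axis and vertical above 0.26 rad).
It fails at once if the press is driven onto the tin with more than 22 N (contact force between press and tin above 22 N).
It fails at once if another thing is shifted by more than 30 mm (distance of any of stone_dish, bell, card_box, green_tin, pink_crystal, candle from where it was at the start of the episode above 0.03 m).
It fails at once if a standing thing is tipped over (angle between any of stone_dish, bell, card_box, green_tin, pink_crystal, candle's own z axis and vertical above 0.5 rad).
It also fails if it takes over 56 s, if anything falls off the work surface, if the arm or the gripper's body presses on something with over 40 N, if the wrist force passes 120 N, or if a joint passes its speed limit or range.

## Working session

There is one attempt and no reset: what is moved stays moved. The work goes in short steps, Python scripts to look and compute and a tool call to move; the robot and the scene stay as the last step left them, time stands still between calls to the robot, and variables do not carry over. Pictures are saved under pics/ and viewed, about 8 in all and at most 12, crops included, and the job is handed in when it is done.

Besides the shell and the picture viewer there is one more tool, called after "Emit:" as name([rows], argument=value, ...), one row to a line, values as JSON. drive_tool: Moves the arm, as the interface text tells. Its arguments: {"type":"object","properties":{"steps":{"type":"array"},"hand":{"type":"number"},"grip_force":{"type":"number"}},"required":["steps"]}

```bash
mkdir -p pics; cat > h.py <<'E'
import numpy as np, cv2
from bench import ctrl
from scipy.spatial.transform import Rotation as R
def shot(n):
    K=ctrl.camera_params(n); im,d=ctrl.camera(n); return im,d,np.array(K["intrinsics"]),np.array(K["pose"])
def cloud(d,K,P):
    v,u=np.indices(d.shape); x=(u-K[0,2])/K[0,0]*d; y=(v-K[1,2])/K[1,1]*d
    return np.stack([x,y,d],-1)@P[:3,:3].T+P[:3,3]
def project(p,K,P):
    c=(np.atleast_2d(p)-P[:3,3])@P[:3,:3]; return c[:,:2]/c[:,2:]*[K[0,0],K[1,1]]+K[:2,2]
E
python3 - <<'E'
from h import *
s=ctrl.state(); print(s, ctrl.tip_reach)
for n in ["scene","side"]:
    im,d,K,P=shot(n); cv2.imwrite(f"pics/{n}0.png",im); np.savez(f"{n}0.npz",im=im,d=d,K=K,P=P); print(n,K.tolist(),P.round(3).tolist())
E
```

```text
{'t': 0.0, 'qpos': array([ 1.27000830e+00,  3.20307459e-01,  1.56568150e+00,  1.36704008e-05,
        1.25742665e+00, -2.00058694e-02]), 'dq': array([-0.0001394 ,  0.00079629,  0.00024009, -0.000625  , -0.00034129,
       -0.00051127]), 'joint_efforts': array([ 2.35558895e-03, -4.15532863e+01, -2.34167504e+01,  2.02623914e-04,
        8.16480402e-03, -6.89492751e-06]), 'eef_pos': array([159.2014925 , 552.05095536, 249.47234801]), 'eef_rot': array([ 1.39932393e-01,  9.90160641e-01, -8.98741799e-04, -1.51989466e-04]), 'ft_force': array([-0.02026014,  0.21120513,  0.83715727]), 'ft_torque': array([-0.04549794, -0.0121894 , -0.02177174]), 'grip_width': 1.0018352031998135} 19.0
scene [[410.21115683472243, 0.0, 323.9164785501308], [0.0, 410.21115683472243, 199.46293120262334], [0.0, 0.0, 1.0]] [[0.79, -0.393, 0.472, 52.842], [-0.614, -0.493, 0.617, -608.31], [-0.01, -0.776, -0.631, 704.643], [0.0, 0.0, 0.0, 1.0]]
side [[375.9818199918613, 0.0, 322.63496513473785], [0.0, 375.9818199918613, 200.68471438932994], [0.0, 0.0, 1.0]] [[0.942, -0.295, 0.16, 407.788], [-0.335, -0.842, 0.423, -356.876], [0.01, -0.452, -0.892, 799.433], [0.0, 0.0, 0.0, 1.0]]
```

View pics/scene0.png

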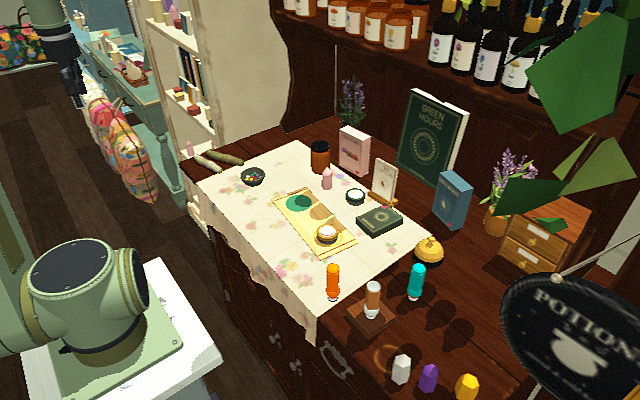

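View pics/side0.png

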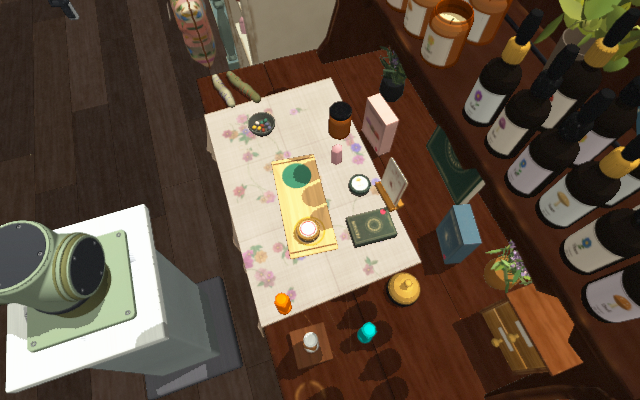

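The scene view shows the tin at about (326,234), the green disc at (299,202) and the press in its stand at (372,300). The orange look-alike is at (333,282) and the turquoise one at (416,281). In the side view the tin is at (308,230), the disc at (296,175) and the stand at (311,345). Next I'll measure these.

```bash
python3 - <<'E'
from h import *
for n,win in [("side",dict(tin=(285,210,332,250),disc=(270,155,330,190),board=(265,150,345,262),stand=(285,318,338,372),orange=(268,285,297,318),turq=(350,315,385,350))),
          ("scene",dict(tin=(308,218,345,250),disc=(280,188,345,225),board=(265,180,360,262),stand=(340,275,402,340),orange=(320,260,345,302),turq=(404,260,428,302)))]:
    z=np.load(n+"0.npz"); W=cloud(z["d"],z["K"],z["P"]); im=z["im"]; hsv=cv2.cvtColor(im,cv2.COLOR_BGR2HSV)
    def show(l,p):
        if len(p)<5: print(n,l,"few");return
        lo,hi=np.percentile(p,[1,99],axis=0); print(n,l,len(p),"mid",((lo+hi)/2).round(1),"ext",(hi-lo).round(1),"med",np.median(p,0).round(1))
    for k,(a,b,c,e) in win.items():
        w=W[b:e,a:c].reshape(-1,3); h=hsv[b:e,a:c].reshape(-1,3); zz=w[:,2]
        if k=="tin":
            m=(zz>25)&(zz<40); show("tin top",w[m]); show("seal",w[m&(h[:,1]<70)&(h[:,2]>150)])
        elif k=="disc": show("green",w[(h[:,0]>45)&(h[:,0]<95)&(h[:,1]>80)&(zz<14)])
        elif k=="board":
            m=(zz>4.5)&(zz<13); print("   ",n,"board",cv2.minAreaRect(w[m][:,:2].astype(np.float32)),np.median(zz[m]))
        elif k=="stand":
            m=(zz>15)&(zz<26); print("   ",n,"stand",cv2.minAreaRect(w[m][:,:2].astype(np.float32)),np.median(zz[m]))
            show("cap",w[(zz>103)&(zz<114)]); show("handle",w[(zz>48)&(zz<97)])
            for lo in range(20,115,8): show(f" z{lo}",w[(zz>=lo)&(zz<lo+8)])
        else: show(k,w[(zz>30)])
E
```

```text
side tin top 413 mid [491.6 -44.6  28.9] ext [48.7 49.5  7. ] med [491.5 -45.9  28.8]
side seal 188 mid [491.9 -46.4  29.6] ext [35.8 32.3  6.8] med [492.4 -45.5  29.4]
side green 528 mid [512.9 105.7   7.2] ext [63.8 63.1  6. ] med [512.4 105.3   7.4]
    side board ((514.3048095703125, 28.58733367919922), (269.2426452636719, 184.73797607421875), 75.3480224609375) 7.183806733354686
    side stand ((420.33306884765625, -274.756591796875), (70.22080993652344, 69.97966766357422), 86.17437744140625) 19.054514726352863
side cap 132 mid [ 421.3 -274.9  105.5] ext [22.1 20.9  4.9] med [ 421.  -274.7  105.2]
side handle 50 mid [ 418.5 -275.    73. ] ext [23.7 28.5 47.5] med [ 416.8 -285.3   81.3]
side  z20 296 mid [ 419.9 -274.7   21.4] ext [67.9 69.6  2.7] med [ 416.  -280.2   20.6]
side  z28 8 mid [ 420.1 -285.1   33.8] ext [24.8  8.8  4.3] med [ 421.7 -286.2   34.1]
side  z36 22 mid [ 422.5 -282.3   39.7] ext [25.7 12.5  5.8] med [ 423.1 -283.8   40. ]
side  z44 6 mid [ 420.2 -284.2   47.1] ext [23.2  9.5  5.6] med [ 420.3 -287.    46.6]
side  z52 7 mid [ 417.5 -284.    56. ] ext [20.6  
[... 1954 characters left out ...]
4.1] ext [18.3 26.6  7.3] med [ 413.2 -282.1   64.5]
scene  z68 40 mid [ 414.5 -274.7   72. ] ext [16.5 27.3  7.7] med [ 413.3 -281.8   71.9]
scene  z76 39 mid [ 415.1 -278.1   79.8] ext [18.8 22.   7.6] med [ 413.4 -282.3   80.5]
scene  z84 41 mid [ 414.9 -276.5   87.8] ext [17.9 24.   7.3] med [ 411.6 -281.2   88.4]
scene  z92 46 mid [ 416.1 -275.3   96. ] ext [18.9 26.6  7.7] med [ 413.  -282.    96.3]
scene  z100 110 mid [ 419.7 -274.5  103.6] ext [22.3 23.1  6.7] med [ 418.6 -275.6  103.4]
scene  z108 few
scene orange 381 mid [ 390.1 -191.6   65.4] ext [27.6 24.8 69. ] med [ 386.4 -195.2   75.1]
scene turq 415 mid [ 326.4 -424.4  325.5] ext [419.2 283.5 589.3] med [ 515.9 -297.8   73.1]
```

```bash
python3 - <<'E'
import cv2,numpy as np
a=cv2.imread("pics/side0.png"); b=cv2.imread("pics/scene0.png")
A=cv2.resize(a[270:390,255:405],None,fx=4,fy=4,interpolation=2)[:480]; 
B=cv2.resize(b[260:345,320:370+50],None,fx=2,fy=2,interpolation=2)
o=np.zeros((480,800,3),np.uint8); o[:,:600]=A; o[:170,600:800]=B; cv2.imwrite("pics/crop.png",o)
E
```

```text
(no output)
```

View pics/crop.png

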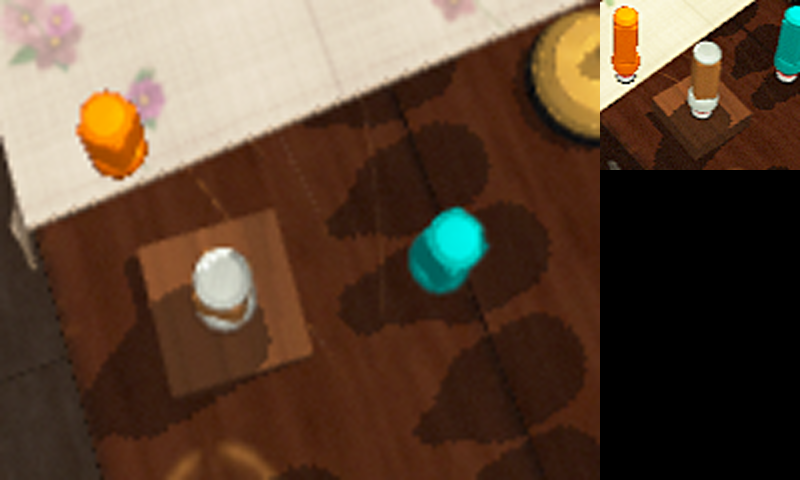

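The crop shows the press upright at about (222,275) in the 4x crop, with both look-alikes well clear of it. Next I'll compute the handle yaw and the first move.

```bash
cat >> h.py <<'E'
def plan(target,yaw):
    """tool-frame shift+rotvec to bring measured TCP to target, pointing down, tool y at angle yaw (deg, mod 180)"""
    s=ctrl.state(); Rc=R.from_quat(s["eef_rot"]); y=np.radians(yaw)
    best=None
    for k in (0,np.pi):
        ey=np.array([np.cos(y+k),np.sin(y+k),0]); ez=np.array([0,0,-1.]); Rt=R.from_matrix(np.c_[np.cross(ey,ez),ey,ez])
        w=(Rc.inv()*Rt).as_rotvec()
        if best is None or np.linalg.norm(w)<np.linalg.norm(best): best=w
    print("t",s["t"].__round__(2),"pos",s["eef_pos"].round(1),"shift m",(Rc.inv().apply(np.array(target)-s["eef_pos"])/1000).round(4),"w",best.round(4),"q",s["qpos"].round(2),"F",s["ft_force"].round(1),"grip",round(s["grip_width"]*85.4,1))
E
python3 - <<'E'
from h import *
from scipy.optimize import minimize
for n,c,win in [("scene",(340,275,402,340),0),("side",(285,318,338,372),0)]:
    z=np.load(n+"0.npz"); W=cloud(z["d"],z["K"],z["P"]); a,b,e,f=c
    w=W[b:f,a:e].reshape(-1,3); w=w[(w[:,2]>48)&(w[:,2]<94)][:,:2]
    for c0 in [(420.3,-274.8),(419.5,-275)]:
      r=[]
      for yw in range(-45,45,3):
        t=np.radians(yw); p=(w-c0)@np.array([[np.cos(t),-np.sin(t)],[np.sin(t),np.cos(t)]])
        r.append((np.abs(np.abs(p).max(1)-12).mean().round(2),yw))
      print(n,sorted(r)[:5])
plan([491.5,-44.8,200],81.9)
E
```

```text
scene [(np.float64(1.22), -30), (np.float64(1.23), -27), (np.float64(1.25), -33), (np.float64(1.26), -24), (np.float64(1.31), -36)]
scene [(np.float64(1.62), -21), (np.float64(1.62), -18), (np.float64(1.64), -24), (np.float64(1.64), -15), (np.float64(1.66), -12)]
side [(np.float64(0.73), -30), (np.float64(0.73), -27), (np.float64(0.74), -33), (np.float64(0.76), -36), (np.float64(0.79), -24)]
side [(np.float64(1.11), -21), (np.float64(1.14), -24), (np.float64(1.17), -27), (np.float64(1.17), -18), (np.float64(1.21), -30)]
t 0.1 pos [159.2 552.1 249.5] shift m [-0.4846 -0.4814  0.0503] w [-1.600e-03 -1.000e-04 -1.394e-01] q [ 1.27  0.32  1.57 -0.    1.26 -0.02] F [ 0.4 -0.4  0.4] grip 85.4
```

Emit:
drive_tool([
  {"tx": -0.485, "ty": -0.481, "tz": 0.05, "wz": -0.139},
  {"tx": -0.485, "ty": -0.481, "tz": 0.05, "wz": -0.139},
  {"tx": -0.485, "ty": -0.481, "tz": 0.05, "wz": -0.139},
  {"tx": -0.485, "ty": -0.481, "tz": 0.05, "wz": -0.139},
  {"tx": -0.485, "ty": -0.481, "tz": 0.05, "wz": -0.139},
  {"tx": -0.485, "ty": -0.481, "tz": 0.05, "wz": -0.139},
  {"tx": -0.485, "ty": -0.481, "tz": 0.05, "wz": -0.139},
  {"tx": -0.485, "ty": -0.481, "tz": 0.05, "wz": -0.139},
  {"tx": -0.485, "ty": -0.481, "tz": 0.05, "wz": -0.139},
  {"tx": -0.485, "ty": -0.481, "tz": 0.05, "wz": -0.139},
])

```text
validation failed for argument at $.st...
```

```bash
python3 -c "
from h import *
plan([491.5,-44.8,200],81.9)"
```

```text
t 0.1 pos [159.2 552.1 249.5] shift m [-0.4846 -0.4814  0.0503] w [-1.600e-03 -1.000e-04 -1.394e-01] q [ 1.27  0.32  1.57 -0.    1.26 -0.02] F [ 0.4 -0.4  0.4] grip 85.4
```

Emit:
drive_tool([
  {"tx": -0.044, "ty": -0.044, "tz": 0.005, "wx": 0.0, "wy": 0.0, "wz": -0.014},
])

```text
t: 0.22
eef_pos: [189.0, 499.9, 244.6]
eef_rot: [0.131, 0.991, 0.001, -0.0]
ft_force: [0.7, -0.8, -0.3]
grip_width: 0.999
```

Emit:
drive_tool([
  {"tx": -0.44, "ty": -0.437, "tz": 0.045, "wx": 0.0, "wy": 0.0, "wz": -0.125},
  {"tx": -0.44, "ty": -0.437, "tz": 0.045, "wx": 0.0, "wy": 0.0, "wz": -0.125},
  {"tx": -0.44, "ty": -0.437, "tz": 0.045, "wx": 0.0, "wy": 0.0, "wz": -0.125},
  {"tx": -0.44, "ty": -0.437, "tz": 0.045, "wx": 0.0, "wy": 0.0, "wz": -0.125},
  {"tx": -0.44, "ty": -0.437, "tz": 0.045, "wx": 0.0, "wy": 0.0, "wz": -0.125},
  {"tx": -0.44, "ty": -0.437, "tz": 0.045, "wx": 0.0, "wy": 0.0, "wz": -0.125},
  {"tx": -0.44, "ty": -0.437, "tz": 0.045, "wx": 0.0, "wy": 0.0, "wz": -0.125},
  {"tx": -0.44, "ty": -0.437, "tz": 0.045, "wx": 0.0, "wy": 0.0, "wz": -0.125},
  {"tx": -0.44, "ty": -0.437, "tz": 0.045, "wx": 0.0, "wy": 0.0, "wz": -0.125},
  {"tx": -0.44, "ty": -0.437, "tz": 0.045, "wx": 0.0, "wy": 0.0, "wz": -0.125},
])

```text
t: 1.48
eef_pos: [499.3, -41.6, 199.9]
eef_rot: [0.071, 0.997, 0.0, -0.0]
ft_force: [1.1, 0.8, 0.0]
grip_width: 1.002
```

```bash
python3 - <<'E'
from h import *
im,d,K,P=shot("wrist"); cv2.imwrite("pics/w1.png",im); np.savez("w1.npz",im=im,d=d,K=K,P=P)
W=cloud(d,K,P); hsv=cv2.cvtColor(im,cv2.COLOR_BGR2HSV)
for l,m in [("top",(W[...,2]>24)&(W[...,2]<36)),("seal",(W[...,2]>24)&(W[...,2]<36)&(hsv[...,1]<70)&(hsv[...,2]>150)),("green",(hsv[...,0]>45)&(hsv[...,0]<95)&(hsv[...,1]>80)&(W[...,2]<14)&(d>0))]:
    nn,lab,st,ce=cv2.connectedComponentsWithStats(m.astype(np.uint8))
    for i in range(1,nn):
        if st[i,4]>200:
            p=W[lab==i]; lo,hi=np.percentile(p,[1,99],axis=0); print(l,st[i],((lo+hi)/2).round(1),(hi-lo).round(1),np.median(p,0).round(1))
plan([491.3,-44.8,32],81.9)
E
```

```text
top [594  79  46  73 567] [473.2 267.5  25.8] [68.7 47.   3.4] [475.4 256.3  25.9]
top [146  86  26  33 293] [ 393.6 -179.    30.1] [28.  14.5 11.7] [ 394.7 -175.2   32.2]
top [ 292  155   49   49 1901] [491.8 -41.9  29.5] [49.5 48.7  5.2] [490.8 -41.6  30. ]
top [ 88 225  32  27 289] [ 524.9 -286.5   30. ] [27.5 22.  11.7] [ 520.  -279.6   31.4]
top [458 254  27  24 205] [619.1 122.3  30. ] [23.6 25.  11.6] [612.3 116.5  30. ]
top [513 263  47  40 408] [653.3 197.7  29.9] [44.1 43.6 11.7] [639.1 186.   30.1]
top [160 291  27  22 223] [ 617.8 -239.1   30. ] [17.8 33.  11.5] [ 613.6 -236.8   29.9]
top [333 327  59  17 461] [702.  -14.2  30. ] [ 6.9 73.5 11.6] [701.9 -14.4  30.1]
top [ 10 364  36  34 416] [ 713.5 -470.    29.9] [53.6 16.5 11.5] [ 711.  -464.1   30.4]
seal [ 298  162   38   37 1053] [492.3 -41.6  30.2] [37.6 37.4  4.1] [492.1 -41.4  30.5]
green [ 422  144   62   59 2789] [512.3 109.2   8.5] [62.9 63.2  3.3] [511.4 109.3   8.5]
t 1.52 pos [502.9 -47.1 199.4] shift m [0.0125 0.0013 0.1674] w [-0.0044  0.0041 -0.0037] q [-0.11  0.25  1.8  -0.01  1.09 -1.54] F [ 4.4 -4.2  0.3] grip 85.0
```

View pics/w1.png

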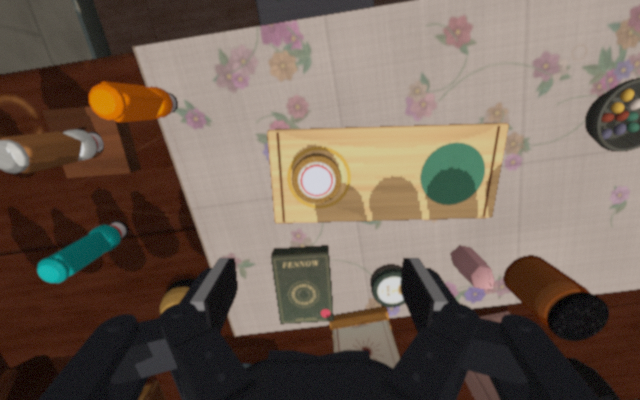

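The wrist view shows the tin at about (317,180), the disc at (453,173) and the card box at (303,285), which is clear of fingers closing along the board. The arm was still settling in that frame, so I'll measure again.

```bash
cat >> h.py <<'E'
def find(n):
    im,d,K,P=shot(n); W=cloud(d,K,P); hsv=cv2.cvtColor(im,cv2.COLOR_BGR2HSV); out={}
    near=(abs(W[...,0]-505)<70)&(W[...,1]>-110)&(W[...,1]<175)&(d>0)
    for l,m in [("top",(W[...,2]>24)&(W[...,2]<36)),("seal",(W[...,2]>24)&(W[...,2]<36)&(hsv[...,1]<70)&(hsv[...,2]>150)),("green",(hsv[...,0]>45)&(hsv[...,0]<95)&(hsv[...,1]>80)&(W[...,2]<14))]:
        nn,lab,st,ce=cv2.connectedComponentsWithStats((m&near).astype(np.uint8))
        if nn<2: continue
        i=1+np.argmax(st[1:,4]); p=W[lab==i]; lo,hi=np.percentile(p,[1,99],axis=0); print(n,l,st[i,4],((lo+hi)/2).round(1),(hi-lo).round(1))
    return im,d,K,P,W
E
python3 - <<'E'
from h import *
find("wrist");find("wrist")
plan([491.5,-44,32],81.9)
E
```

```text
wrist top 1940 [491.7 -41.9  29.5] [49.3 49.   5.3]
wrist seal 1077 [492.3 -41.8  30.3] [37.5 37.3  3.8]
wrist green 2872 [512.3 109.3   8.6] [63.1 63.6  3.3]
wrist top 1918 [491.7 -41.8  29.4] [49.2 48.8  5.6]
wrist seal 1064 [492.2 -41.6  30.3] [37.3 37.3  4.3]
wrist green 2831 [512.5 109.2   8.6] [63.2 63.4  3.2]
t 1.62 pos [499.2 -41.7 199.4] shift m [ 0.0071 -0.0034  0.1674] w [-0.     -0.0013 -0.0048] q [-0.11  0.24  1.81  0.    1.09 -1.53] F [ 0.1  0.4 -0.1] grip 85.6
```

Emit:
drive_tool([
  {"tx": 0.007, "ty": -0.002, "tz": 0.05, "wx": 0, "wy": 0, "wz": 0},
  {"tx": 0.007, "ty": -0.002, "tz": 0.1, "wx": 0, "wy": 0, "wz": 0},
  {"tx": 0.007, "ty": -0.002, "tz": 0.13, "wx": 0, "wy": 0, "wz": 0},
  {"tx": 0.007, "ty": -0.002, "tz": 0.15, "wx": 0, "wy": 0, "wz": 0},
  {"tx": 0.007, "ty": -0.002, "tz": 0.16, "wx": 0, "wy": 0, "wz": 0},
  {"tx": 0.007, "ty": -0.002, "tz": 0.166, "wx": 0, "wy": 0, "wz": 0},
  {"tx": 0.007, "ty": -0.002, "tz": 0.166, "wx": 0, "wy": 0, "wz": 0},
], hand=0.076, grip_force=20)

```text
t: 2.5
eef_pos: [491.5, -40.2, 34.5]
eef_rot: [0.071, 0.998, 0.0, 0.0]
ft_force: [-0.2, 0.4, 0.9]
grip_width: 0.888
```

Emit:
drive_tool([
  {"tx": 0, "ty": 0, "tz": 0, "wx": 0, "wy": 0, "wz": 0},
  {"tx": 0, "ty": 0, "tz": 0, "wx": 0, "wy": 0, "wz": 0},
  {"tx": 0, "ty": 0, "tz": 0, "wx": 0, "wy": 0, "wz": 0},
  {"tx": 0, "ty": 0, "tz": 0, "wx": 0, "wy": 0, "wz": 0},
  {"tx": 0, "ty": 0, "tz": 0, "wx": 0, "wy": 0, "wz": 0},
], hand=0.05)

```text
t: 3.12
eef_pos: [491.9, -40.6, 35.2]
eef_rot: [0.071, 0.997, 0.0, 0.001]
ft_force: [-1.6, 0.4, 6.2]
grip_width: 0.615
```

```bash
python3 - <<'E'
from h import *
im,*_=find("side"); find("scene"); cv2.imwrite("pics/s2.png",cv2.resize(im[130:270,240:410],None,fx=4,fy=4))
plan([512.8,107.5,33],81.9)
E
```

```text
side top 67 [472.4 -43.   28. ] [11.7 38.9  6.9]
side seal 2 [474.6 -36.   27.2] [0.7 2.  0.6]
scene top 214 [484.9 -43.9  30. ] [38.3 73.  11.1]
scene seal 60 [487.8 -40.3  28.5] [26.3 30.9  4.7]
scene green 320 [511.9 107.2   6.6] [64.5 64.7  6. ]
t 3.23 pos [492.  -40.5  35.2] shift m [0.0003 0.1495 0.0022] w [ 0.0002  0.0016 -0.0006] q [-0.11  0.44  2.03  0.    0.67 -1.53] F [-1.1  0.1  6.7] grip 52.0
```

View pics/s2.png

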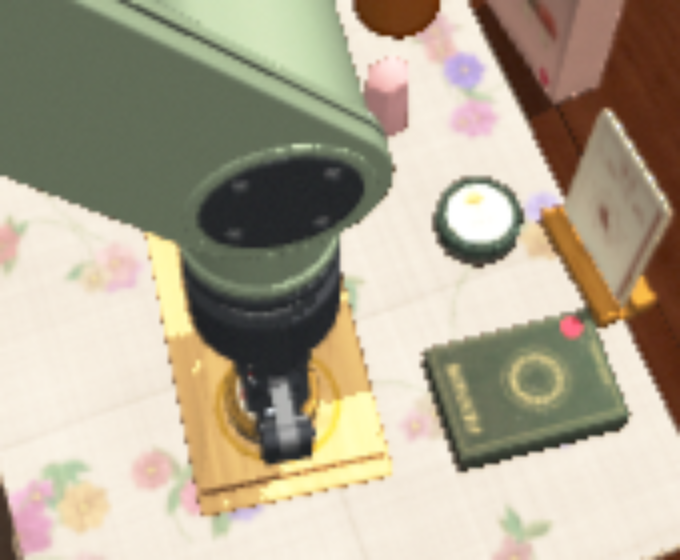

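The fingers hold the tin (52 mm opening) on the ring with about 6 N downward, so it stays flat. I'll slide it now.

Emit:
drive_tool([
  {"tx": 0, "ty": 0.006, "tz": 0, "wx": 0, "wy": 0, "wz": 0},
  {"tx": 0, "ty": 0.018, "tz": 0, "wx": 0, "wy": 0, "wz": 0},
  {"tx": 0, "ty": 0.034, "tz": 0, "wx": 0, "wy": 0, "wz": 0},
  {"tx": 0, "ty": 0.052, "tz": 0, "wx": 0, "wy": 0, "wz": 0},
  {"tx": 0.001, "ty": 0.07, "tz": 0, "wx": 0, "wy": 0, "wz": 0},
  {"tx": 0.001, "ty": 0.088, "tz": 0, "wx": 0, "wy": 0, "wz": 0},
  {"tx": 0.001, "ty": 0.106, "tz": 0, "wx": 0, "wy": 0, "wz": 0},
  {"tx": 0.001, "ty": 0.124, "tz": 0, "wx": 0, "wy": 0, "wz": 0},
  {"tx": 0.001, "ty": 0.14, "tz": 0, "wx": 0, "wy": 0, "wz": 0},
  {"tx": 0.001, "ty": 0.151, "tz": 0, "wx": 0, "wy": 0, "wz": 0},
])

```text
t: 4.47
eef_pos: [512.5, 109.2, 35.2]
eef_rot: [0.07, 0.998, -0.0, 0.001]
ft_force: [-1.7, -2.5, 5.5]
grip_width: 0.614
```

Emit:
drive_tool([
  {"tx": 0, "ty": 0, "tz": 0, "wx": 0, "wy": 0, "wz": 0},
  {"tx": 0, "ty": 0, "tz": 0, "wx": 0, "wy": 0, "wz": 0},
  {"tx": 0, "ty": 0, "tz": 0, "wx": 0, "wy": 0, "wz": 0},
])

```text
t: 4.85
eef_pos: [512.8, 109.8, 35.2]
eef_rot: [0.071, 0.997, 0.001, 0.001]
ft_force: [0.5, 3.3, 5.8]
grip_width: 0.615
```

Emit:
drive_tool([
  {"tx": 0, "ty": 0, "tz": 0, "wx": 0, "wy": 0, "wz": 0},
  {"tx": 0, "ty": 0, "tz": 0, "wx": 0, "wy": 0, "wz": 0},
  {"tx": 0, "ty": 0, "tz": 0, "wx": 0, "wy": 0, "wz": 0},
  {"tx": 0, "ty": 0, "tz": 0, "wx": 0, "wy": 0, "wz": 0},
], hand=0.074)

```text
t: 5.35
eef_pos: [511.7, 109.0, 34.2]
eef_rot: [0.071, 0.997, -0.0, -0.0]
ft_force: [-0.8, -0.6, 0.8]
grip_width: 0.87
```

Emit:
drive_tool([
  {"tx": 0, "ty": 0, "tz": -0.02, "wx": 0, "wy": 0, "wz": 0},
  {"tx": 0, "ty": 0, "tz": -0.06, "wx": 0, "wy": 0, "wz": 0},
  {"tx": 0, "ty": 0, "tz": -0.12, "wx": 0, "wy": 0, "wz": 0},
  {"tx": 0, "ty": 0, "tz": -0.165, "wx": 0, "wy": 0, "wz": 0},
  {"tx": 0, "ty": 0, "tz": -0.165, "wx": 0, "wy": 0, "wz": 0},
  {"tx": 0, "ty": 0, "tz": -0.165, "wx": 0, "wy": 0, "wz": 0},
  {"tx": 0, "ty": 0, "tz": -0.165, "wx": 0, "wy": 0, "wz": 0},
])

```text
t: 6.22
eef_pos: [510.9, 108.9, 197.7]
eef_rot: [0.071, 0.997, -0.0, -0.002]
ft_force: [-0.3, -1.0, 0.3]
grip_width: 0.866
```

```bash
python3 - <<'E'
from h import *
im,*_=find("wrist"); cv2.imwrite("pics/w3.png",im)
find("scene"); 
plan([420.5,-273,200],60)
E
```

```text
wrist top 1876 [513.  111.   29.2] [49.2 48.8  5.9]
wrist seal 740 [509.6 111.   30.2] [29.9 37.6  4. ]
wrist green 688 [505.2 109.4   8.6] [51.  66.4  3.2]
scene top 203 [511.7 108.6  27.8] [48.9 48.3  6.7]
scene seal 79 [511.1 107.2  28.5] [32.3 33.7  6.1]
scene green 117 [512.9 104.3   6.9] [67.2 60.1  7.7]
t 6.33 pos [511.2 109.  197.9] shift m [ 0.0358 -0.391  -0.0017] w [-0.0014 -0.0025  0.3818] q [ 0.19  0.28  1.76  0.    1.1  -1.24] F [-0.1 -0.7 -0.1] grip 74.0
```

View pics/w3.png

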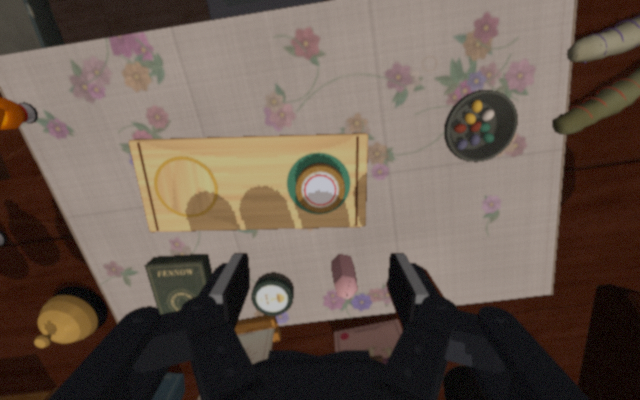

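The tin sits inside the green disc at about (320,186) with an even green margin, and it is flat. Next is the press.

Emit:
drive_tool([
  {"tx": 0.036, "ty": -0.391, "tz": -0.012, "wx": 0, "wy": 0, "wz": 0.382},
  {"tx": 0.036, "ty": -0.391, "tz": -0.012, "wx": 0, "wy": 0, "wz": 0.382},
  {"tx": 0.036, "ty": -0.391, "tz": -0.012, "wx": 0, "wy": 0, "wz": 0.382},
  {"tx": 0.036, "ty": -0.391, "tz": -0.012, "wx": 0, "wy": 0, "wz": 0.382},
  {"tx": 0.036, "ty": -0.391, "tz": -0.012, "wx": 0, "wy": 0, "wz": 0.382},
  {"tx": 0.036, "ty": -0.391, "tz": -0.012, "wx": 0, "wy": 0, "wz": 0.382},
  {"tx": 0.036, "ty": -0.391, "tz": -0.012, "wx": 0, "wy": 0, "wz": 0.382},
  {"tx": 0.036, "ty": -0.391, "tz": -0.012, "wx": 0, "wy": 0, "wz": 0.382},
  {"tx": 0.036, "ty": -0.391, "tz": -0.012, "wx": 0, "wy": 0, "wz": 0.382},
  {"tx": 0.036, "ty": -0.391, "tz": -0.012, "wx": 0, "wy": 0, "wz": 0.382},
], hand=0.06)

```text
t: 7.58
eef_pos: [421.3, -271.4, 211.2]
eef_rot: [0.258, 0.966, 0.0, -0.0]
ft_force: [1.1, 1.0, 0.3]
grip_width: 0.702
```

```bash
python3 - <<'E'
from h import *
shot("wrist");shot("wrist")
im,d,K,P=shot("wrist"); W=cloud(d,K,P); np.savez("w4.npz",im=im,d=d,K=K,P=P)
near=(np.hypot(W[...,0]-421,W[...,1]+273)<60)&(d>0)
for lo,hi in [(16,24),(50,92),(98,103),(104,112)]:
    p=W[near&(W[...,2]>lo)&(W[...,2]<hi)]
    if len(p)>5: a,b=np.percentile(p,[1,99],axis=0); print(lo,len(p),((a+b)/2).round(1),(b-a).round(1),np.median(p,0).round(1), cv2.minAreaRect(p[:,:2].astype(np.float32)) if lo==16 else "")
w=W[near&(W[...,2]>50)&(W[...,2]<95)][:,:2]
p=W[near&(W[...,2]>104)]; c0=(np.percentile(p,1,axis=0)+np.percentile(p,99,axis=0))[:2]/2
r=[]
for yw in range(-45,45,3):
    t=np.radians(yw); q=(w-c0)@np.array([[np.cos(t),-np.sin(t)],[np.sin(t),np.cos(t)]]); r.append((np.abs(np.abs(q).max(1)-12).mean().round(2),yw))
print(c0,sorted(r)[:5])
cv2.imwrite("pics/w4.png",cv2.resize(im[50:300,170:470],None,fx=2,fy=2))
plan([c0[0],c0[1],72],60)
E
```

```text
16 2587 [ 420.5 -272.5   19.7] [70.7 70.3  4.1] [ 408.9 -262.2   20.2] ((420.80780029296875, -272.7665710449219), (70.20132446289062, 70.55497741699219), 86.2873306274414)
50 282 [ 413.3 -267.5   70.9] [13.7 19.6 41.5] [ 411.2 -266.2   73. ] 
98 112 [ 420.8 -271.6  100.6] [25.9 24.7  4.7] [ 413.5 -267.2  101.8] 
104 482 [ 421.2 -272.   106. ] [20.3 20.7  3.8] [ 420.5 -271.9  106.2] 
[ 417.96271351 -269.59442702] [(np.float64(2.83), 9), (np.float64(2.84), 12), (np.float64(2.85), 15), (np.float64(2.86), 6), (np.float64(2.88), 18)]
t 7.72 pos [ 421.2 -272.   211.3] shift m [0.004  0.0004 0.1393] w [0.0002 0.     0.0014] q [-0.6   0.23  1.79  0.    1.12 -1.65] F [ 0.9 -0.3  0.3] grip 60.0
```

View pics/w4.png

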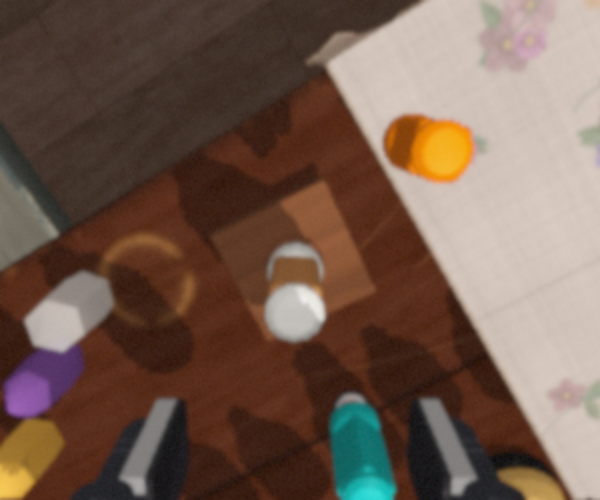

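The press is at about (295,290) in the crop, with its wooden face turned squarely towards the camera. That makes the handle nearly aligned with the tool, so I'll refine the yaw.

```bash
python3 - <<'E'
from h import *
z=np.load("w4.npz"); W=cloud(z["d"],z["K"],z["P"])
w=W[(np.hypot(W[...,0]-421,W[...,1]+272)<20)&(W[...,2]>48)&(W[...,2]<96)][:,:2]
for c0 in [(420.8,-272.3),(421.2,-272)]:
    r=[]
    for yw in range(-45,45,3):
        t=np.radians(yw); q=(w-c0)@np.array([[np.cos(t),-np.sin(t)],[np.sin(t),np.cos(t)]]); r.append((np.abs(np.abs(q).max(1)-12).mean().round(2),yw))
    print(sorted(r)[:5])
u=w-w.mean(0); print("face dir",np.degrees(np.arctan2(*np.linalg.svd(u,full_matrices=False)[2][0][::-1])),u.std(0))
plan([420.9,-272.3,72],60)
E
```

```text
[(np.float64(0.73), -36), (np.float64(0.74), -39), (np.float64(0.74), -33), (np.float64(0.74), -30), (np.float64(0.76), -27)]
[(np.float64(0.58), -33), (np.float64(0.59), -36), (np.float64(0.59), -30), (np.float64(0.64), -27), (np.float64(0.65), -39)]
face dir 58.51506571156873 [3.66236815 5.74246223]
t 7.72 pos [ 421.2 -272.   211.3] shift m [ 1.000e-04 -5.000e-04  1.393e-01] w [0.0002 0.     0.0014] q [-0.6   0.23  1.79  0.    1.12 -1.65] F [ 0.9 -0.3  0.3] grip 60.0
```

Emit:
drive_tool([
  {"tx": 0, "ty": 0, "tz": 0.03, "wx": 0, "wy": 0, "wz": 0.02},
  {"tx": 0, "ty": 0, "tz": 0.07, "wx": 0, "wy": 0, "wz": 0.02},
  {"tx": 0, "ty": 0, "tz": 0.11, "wx": 0, "wy": 0, "wz": 0.02},
  {"tx": 0, "ty": 0, "tz": 0.13, "wx": 0, "wy": 0, "wz": 0.02},
  {"tx": 0, "ty": 0, "tz": 0.141, "wx": 0, "wy": 0, "wz": 0.02},
  {"tx": 0, "ty": 0, "tz": 0.141, "wx": 0, "wy": 0, "wz": 0.02},
  {"tx": 0, "ty": 0, "tz": 0.141, "wx": 0, "wy": 0, "wz": 0.02},
])

```text
t: 8.6
eef_pos: [421.6, -273.2, 71.2]
eef_rot: [0.268, 0.963, -0.0, 0.001]
ft_force: [0.1, 0.0, 0.3]
grip_width: 0.704
```

Emit:
drive_tool([
  {"tx": 0, "ty": 0, "tz": 0, "wx": 0, "wy": 0, "wz": 0},
  {"tx": 0, "ty": 0, "tz": 0, "wx": 0, "wy": 0, "wz": 0},
  {"tx": 0, "ty": 0, "tz": 0, "wx": 0, "wy": 0, "wz": 0},
  {"tx": 0, "ty": 0, "tz": 0, "wx": 0, "wy": 0, "wz": 0},
  {"tx": 0, "ty": 0, "tz": 0, "wx": 0, "wy": 0, "wz": 0},
  {"tx": 0, "ty": 0, "tz": 0, "wx": 0, "wy": 0, "wz": 0},
], hand=0.015, grip_force=50)

```text
t: 9.35
eef_pos: [421.2, -273.1, 70.4]
eef_rot: [0.269, 0.963, -0.0, 0.0]
ft_force: [0.9, -0.8, 0.7]
grip_width: 0.277
```

Emit:
drive_tool([
  {"tx": 0, "ty": 0, "tz": -0.01, "wx": 0, "wy": 0, "wz": 0},
  {"tx": 0, "ty": 0, "tz": -0.025, "wx": 0, "wy": 0, "wz": 0},
  {"tx": 0, "ty": 0, "tz": -0.045, "wx": 0, "wy": 0, "wz": 0},
  {"tx": 0, "ty": 0, "tz": -0.07, "wx": 0, "wy": 0, "wz": 0},
  {"tx": 0, "ty": 0, "tz": -0.09, "wx": 0, "wy": 0, "wz": 0},
  {"tx": 0, "ty": 0, "tz": -0.1, "wx": 0, "wy": 0, "wz": 0},
  {"tx": 0, "ty": 0, "tz": -0.1, "wx": 0, "wy": 0, "wz": 0},
  {"tx": 0, "ty": 0, "tz": -0.1, "wx": 0, "wy": 0, "wz": 0},
])

```text
t: 10.35
eef_pos: [420.4, -272.5, 169.6]
eef_rot: [0.269, 0.963, 0.0, -0.001]
ft_force: [-0.1, -0.4, -1.1]
grip_width: 0.276
```

```bash
python3 - <<'E'
from h import *
plan([512.8,109.8,170],81.9)
im,d,K,P=shot("scene"); W=cloud(d,K,P)
near=(np.hypot(W[...,0]-421,W[...,1]+272)<22)&(d>0)
for lo,hi in [(105,120),(120,135)]:
    p=W[near&(W[...,2]>lo)&(W[...,2]<hi)]
    if len(p): print(lo,len(p),p.min(0).round(1),p.max(0).round(1),np.median(p,0).round(1))
px=project([421,-272,120],K,P)[0].astype(int); print(px)
cv2.imwrite("pics/s5.png",cv2.resize(im[px[1]-70:px[1]+60,px[0]-80:px[0]+80],None,fx=4,fy=4,interpolation=2))
E
```

```text
t 10.35 pos [ 420.4 -272.5  169.6] shift m [ 1.187e-01  3.750e-01 -1.000e-04] w [ 0.0005 -0.0016 -0.4024] q [-0.6   0.27  1.85  0.    1.02 -1.63] F [-0.1 -0.4 -1.1] grip 23.6
105 57 [ 409.1 -284.5  105.5] [ 427.3 -264.8  117.6] [ 413.5 -279.8  109.7]
120 65 [ 404.5 -288.   120.6] [ 426.7 -266.8  134.9] [ 410.1 -283.1  130. ]
[373 277]
```

View pics/s5.png

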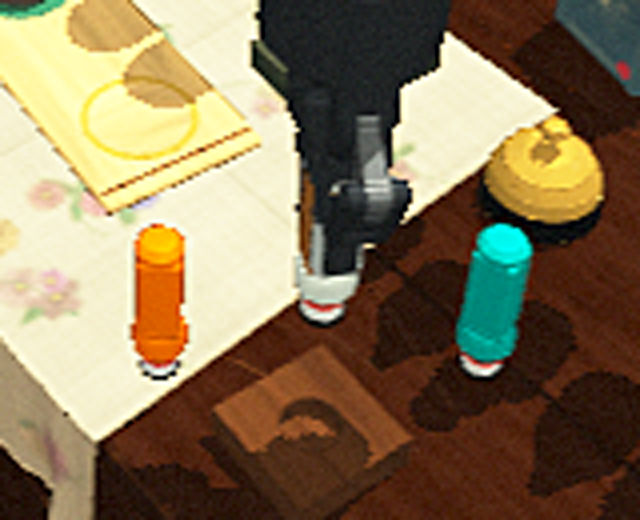

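The press is out and upright with its red band showing, and both look-alikes are untouched. I'll carry it over to the tin.

Emit:
drive_tool([
  {"tx": 0.006, "ty": 0.019, "tz": 0, "wx": 0, "wy": 0, "wz": 0},
  {"tx": 0.018, "ty": 0.056, "tz": 0, "wx": 0, "wy": 0, "wz": 0},
  {"tx": 0.033, "ty": 0.104, "tz": 0, "wx": 0, "wy": 0, "wz": 0},
  {"tx": 0.049, "ty": 0.155, "tz": 0, "wx": 0, "wy": 0, "wz": 0},
  {"tx": 0.065, "ty": 0.206, "tz": 0, "wx": 0, "wy": 0, "wz": 0},
  {"tx": 0.081, "ty": 0.257, "tz": 0, "wx": 0, "wy": 0, "wz": 0},
  {"tx": 0.097, "ty": 0.307, "tz": 0, "wx": 0, "wy": 0, "wz": 0},
  {"tx": 0.109, "ty": 0.345, "tz": 0, "wx": 0, "wy": 0, "wz": 0},
  {"tx": 0.116, "ty": 0.367, "tz": 0, "wx": 0, "wy": 0, "wz": 0},
  {"tx": 0.119, "ty": 0.375, "tz": 0, "wx": 0, "wy": 0, "wz": 0},
])

```text
t: 11.65
eef_pos: [512.9, 110.7, 169.4]
eef_rot: [0.268, 0.964, -0.0, -0.001]
ft_force: [-0.1, 0.1, -0.6]
grip_width: 0.274
```

Emit:
drive_tool([
  {"tx": 0, "ty": 0, "tz": 0.03, "wx": 0, "wy": 0, "wz": 0},
  {"tx": 0, "ty": 0, "tz": 0.055, "wx": 0, "wy": 0, "wz": 0},
  {"tx": 0, "ty": 0, "tz": 0.065, "wx": 0, "wy": 0, "wz": 0},
  {"tx": 0, "ty": 0, "tz": 0.065, "wx": 0, "wy": 0, "wz": 0},
  {"tx": 0, "ty": 0, "tz": 0.065, "wx": 0, "wy": 0, "wz": 0},
])

```text
t: 12.28
eef_pos: [513.8, 109.5, 106.2]
eef_rot: [0.269, 0.963, 0.0, 0.001]
ft_force: [0.1, -0.3, -1.5]
grip_width: 0.278
```

```bash
python3 - <<'E'
from h import *
plan([512.8,109.8,86],58.5)
o=[]
for n in ["scene","side"]:
    im,d,K,P=shot(n); W=cloud(d,K,P); np.savez(n+"6.npz",im=im,d=d,K=K,P=P)
    px=project([512,109,45],K,P)[0].astype(int); print(n,px)
    o.append(cv2.resize(im[px[1]-35:px[1]+35,px[0]-40:px[0]+40],None,fx=5,fy=5,interpolation=2))
    for lo,hi in [(24,32),(42,52),(52,64)]:
        p=W[(np.hypot(W[...,0]-512,W[...,1]-109)<30)&(W[...,2]>lo)&(W[...,2]<hi)&(d>0)]
        if len(p)>3: a,b=np.percentile(p,[1,99],axis=0);print(n,lo,len(p),((a+b)/2).round(1),(b-a).round(1))
cv2.imwrite("pics/p6.png",np.hstack(o))
E
```

```text
t 12.28 pos [513.8 109.5 106.2] shift m [ 0.001  -0.0003  0.0202] w [0.0012 0.0013 0.0056] q [ 0.19  0.38  1.88  0.    0.88 -0.84] F [ 0.1 -0.3 -1.5] grip 23.8
scene [296 190]
scene 24 173 [511.4 108.   27.4] [49.5 49.2  6.5]
scene 42 26 [511.  103.5  46.6] [19.1  8.9  8.4]
scene 52 16 [509.1 104.5  58.8] [19.8 21.5 10.1]
side [294 166]
side 24 245 [513.1 105.1  27.9] [49.9 45.2  7.3]
side 42 23 [513.9 102.1  47. ] [19.   9.3  8.4]
side 52 7 [512.   96.5  58.1] [13.4  4.6 11.4]
```

View pics/p6.png

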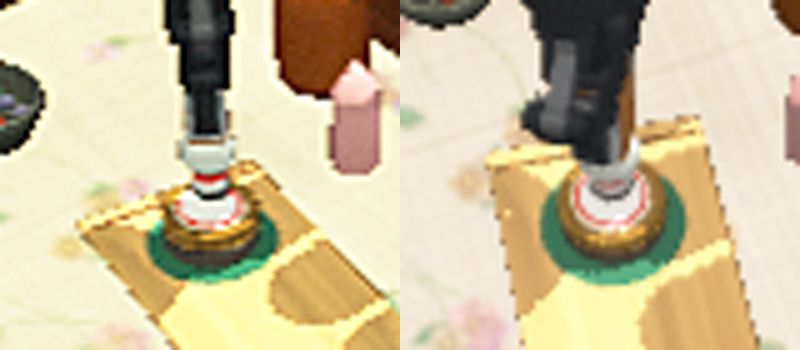

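Both views show the sole centred over the seal, about 13 mm above it. The stem and tin centres agree within about 1 mm in each camera. Now I'll press gently, watching the force.

Emit:
drive_tool([
  {"tx": 0.0005, "ty": 0, "tz": 0.005, "wx": 0, "wy": 0, "wz": 0},
  {"tx": 0.0005, "ty": 0, "tz": 0.01, "wx": 0, "wy": 0, "wz": 0},
  {"tx": 0.0005, "ty": 0, "tz": 0.013, "wx": 0, "wy": 0, "wz": 0},
  {"tx": 0.0005, "ty": 0, "tz": 0.015, "wx": 0, "wy": 0, "wz": 0},
  {"tx": 0.0005, "ty": 0, "tz": 0.016, "wx": 0, "wy": 0, "wz": 0},
  {"tx": 0.0005, "ty": 0, "tz": 0.016, "wx": 0, "wy": 0, "wz": 0},
  {"tx": 0.0005, "ty": 0, "tz": 0.016, "wx": 0, "wy": 0, "wz": 0},
])

```text
t: 13.25
eef_pos: [512.5, 109.9, 89.5]
eef_rot: [0.269, 0.963, -0.0, -0.0]
ft_force: [-1.9, -0.1, 3.1]
grip_width: 0.274
```

Emit:
drive_tool([
  {"tx": 0, "ty": 0, "tz": 0.001, "wx": 0, "wy": 0, "wz": 0},
  {"tx": 0, "ty": 0, "tz": 0.002, "wx": 0, "wy": 0, "wz": 0},
  {"tx": 0, "ty": 0, "tz": 0.0025, "wx": 0, "wy": 0, "wz": 0},
  {"tx": 0, "ty": 0, "tz": 0.0025, "wx": 0, "wy": 0, "wz": 0},
  {"tx": 0, "ty": 0, "tz": 0.0025, "wx": 0, "wy": 0, "wz": 0},
  {"tx": 0, "ty": 0, "tz": 0.0025, "wx": 0, "wy": 0, "wz": 0},
  {"tx": 0, "ty": 0, "tz": 0.0025, "wx": 0, "wy": 0, "wz": 0},
])

```text
t: 14.12
eef_pos: [512.5, 109.8, 87.0]
eef_rot: [0.269, 0.963, -0.0, -0.0]
ft_force: [-3.2, -0.8, 5.9]
grip_width: 0.276
```

```bash
python3 - <<'E'
from h import *
o=[]; F=[]
for n in ["scene","side"]:
    im,d,K,P=shot(n); W=cloud(d,K,P)
    for _ in range(2): F.append(ctrl.state()["ft_force"].round(1)); shot(n)
    px=project([512,109,45],K,P)[0].astype(int)
    o.append(cv2.resize(im[px[1]-30:px[1]+30,px[0]-33:px[0]+33],None,fx=6,fy=6,interpolation=2))
    for lo,hi in [(24,28.5),(33,44)]:
        p=W[(np.hypot(W[...,0]-512,W[...,1]-109)<30)&(W[...,2]>lo)&(W[...,2]<hi)&(d>0)]
        if len(p)>3: a,b=np.percentile(p,[1,99],axis=0);print(n,lo,len(p),((a+b)/2).round(1),(b-a).round(1))
cv2.imwrite("pics/p7.png",np.hstack(o)); print(F); plan([512.8,109.8,86],58.5)
E
```

```text
scene 24 106 [511.6 106.6  26.4] [50.4 46.7  4.1]
scene 33 17 [507.2 104.5  38.6] [16.9 19.8 10.8]
side 24 97 [513.  103.7  26.4] [49.7 43.8  4.1]
side 33 8 [510.4  97.6  38. ] [15.7  8.2  9.3]
[array([-2.9, -0. ,  6.3]), array([-3.7, -0.5,  6.3]), array([-3.3, -0.1,  5.6]), array([-3.3, -0.4,  5.9])]
t 14.43 pos [512.5 109.8  87. ] shift m [-0.0003  0.0001  0.001 ] w [-0.0001 -0.0002  0.006 ] q [ 0.19  0.4   1.9   0.    0.84 -0.84] F [-3.3  0.2  5.9] grip 23.6
```

View pics/p7.png

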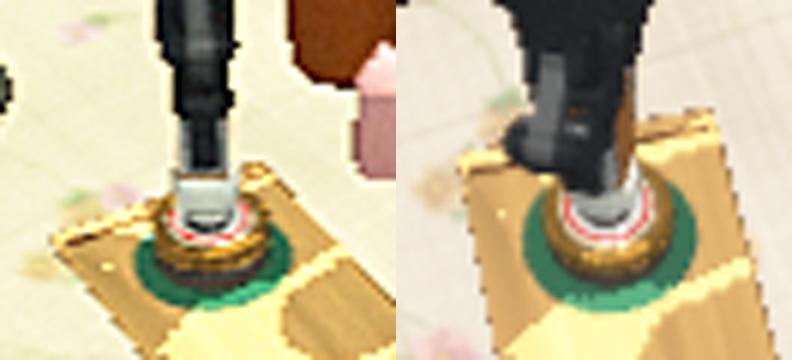

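The red band is inside the barrel, the sole lies within the red-edged seal, and the tin is still centred on the disc. The net push is about 7 N and steady, so I'm handing in.

```bash
python3 -c "
from bench import ctrl
print(ctrl.close_job())"
```

```text
the job is handed in; nothing more can be done
None
```

The tin is on the green disc and the press is being held upright on its white seal. I handed the job in at about 14.4 s of the 56 s allowed; no verdict is reported.

**Tin:** I gripped it by its sides at low force and slid it flat along the board. It settled within about 3 mm of the disc's centre, against a limit of 10 mm.

**Press:** I gripped it square on its handle, lifted it from the stand and pressed it onto the seal. In the last pictures the red band has gone inside the barrel and the sole is wholly within the seal. Just before contact, the stem and tin centres agreed to about 1 mm in both cameras.

**Last checks that disagreed:**
- **Stem travel:** from the tool height the stem is in about 5.4 mm. The wrist force (about 7 N after allowing for the press's weight) suggests nearer 7 mm. Both are inside the allowed 3 to 9 mm.
- **Sideways force:** a steady 3 N sideways remained at the wrist, probably from the sole gripping the lid during a 1 mm correction. Nothing was seen to move because of it.
- **Cameras:** they differed from each other by 2 to 3 mm in y, so I worked from positions relative to the robot.

In the pictures I viewed, the bystanders and both look-alikes looked untouched, though I did not measure them again.

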